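# Check the hardness of a typewriter roller with a pencil gauge

## Task

Check how hard the rubber of the typewriter's roller has become: lift the pencil-type hardness gauge out of the wooden pen block on the turntable, hold it upright and set its nose on the very top of the black roller, in the middle of the yellow chalk ring. Press it down lightly, until the spring-loaded nose is about half-way in and not against its stop, and finish while still holding it there, keeping that light push steady, without letting go. Leave everything else standing where it is.

Things in the scene. Friction and masses are not known exactly. Their poses are not given: they have to be found in the camera images.
- gauge_mid (a point): Centre of the round pencil-type gauge, 150 mm long, 0.1 kg; z axis from nose to cap. It starts upright, nose down, hanging in the block's middle hole by its 26 mm stop collar (9 mm below this point). Nose tip 75 mm below (nose out). Aluminium grip barrel, 20 mm diameter, up to 71 mm above; grasp from above at its dark rings, 25 to 63 mm above. The nose must rise 62 mm to leave the hole.
- nose_tip (a point): Centre of the flat end of the gauge's nose, a brass foot of 14 mm diameter at the lower end of the gauge; it moves with the nose.
- nose (a joint): How far the spring-loaded nose is pushed into the gauge, in metres: 0 is fully out, 0.008 is against its stop. The spring begins at about 1 N and grows by 1.2 N per mm, so half-way in (4 mm) is about 6 N and the stop is reached at about 10.5 N.
- gauge: The same gauge as a whole, with its nose; origin at the nose tip when the nose is fully out, z axis towards the cap.
- spot (a point): The marked spot: the highest point of the yellow chalk ring, 10 mm wide, drawn round the black rubber roller of the typewriter. It lies on the roller's top line, 130 mm above the desk. The ring may be anywhere along the middle 160 mm of the roller. y axis along the roller, z up. The rubber is firm and does not give.
- platen: Black rubber roller of the typewriter, 36 mm diameter, 242 mm long, level; origin at the middle of its axis, 112 mm above the desk, y along it. It does not turn. 32 mm behind the axis (+x of its frame) runs a thin steel paper bail, 31 mm above the axis; behind that the sloping paper table rises to 55 mm above the axis.
- typewriter: The portable typewriter, 310 mm deep, 320 mm wide, 167 mm high at the paper table, keyboard towards the robot; it is heavy and does not move. Origin on the desk under its middle; the roller's axis is 60 mm behind the origin (+x of its frame).
- turntable: Painted wooden lazy susan, 400 mm diameter, top face 32 mm above the desk; origin on the desk at its centre. Its top turns stiffly if pushed.
- pen_block: Dark wooden pen block standing on the turntable, 50 x 124 x 70 mm (x, y, z of its frame), 0.45 kg, loose, with three 19 mm holes right through in a row along y, 40 mm apart; origin at the centre of its underside, 32 mm above the desk. The gauge stands in the middle hole.
- pencil_box: Flat aluminium pencil box on the turntable, 57 x 182 x 24 mm, origin under its centre. Leave alone.
- stapler: Red plastic stapler on the turntable, 36 x 138 x 56 mm, origin under its centre. Leave alone.
- mug: Blue ceramic mug on the turntable, 80 mm diameter, 92 mm high, origin under its centre. Leave alone.
- jar: Glass jar with screw-top steel lid on the turntable, 72 mm diameter, 96 mm high, origin under its centre. Leave alone.
- mate_cup: Brown round mate cup with a steel straw on the desk, 84 mm diameter, 112 mm high with the straw, origin under its centre. Leave alone.
- ribbon_tin: Flat round tin on the desk, red with a brass lid, 60 mm diameter, 20 mm high, origin under its centre. Leave alone.
Things that resemble listed ones, but are neither listed nor needed, are in the scene too. What is shaped like the gauge but orange is not meant.

How it is judged:
By the outcome, as a careful person would: the job done as asked, in the order asked, and still so for the second after the job is handed in, while the arm keeps its last pose, push and grip.
It also fails if it takes over 40 s, if anything falls off the work surface, if the arm or the gripper's body presses on something with over 40 N, if the wrist force passes 120 N, or if a joint passes its speed limit or range.

## Robot

A 6-joint arm with a two-finger parallel gripper is mounted at the origin on the work surface. World frame = base frame: x ahead of the robot, y to its left, z up, the work surface at z = 0. Lengths are in mm, angles in rad, forces in N, time in s.
With the tool pointing down it reaches from about 275 to 1000 mm from the base axis. Payload 8.4 kg.
Tool frame: the origin (TCP) lies midway between the tips of the shut fingers; the grasp point (between the pads) lies 19 mm behind it; z points along the fingers, y is the direction in which the jaws open and shut (so a half turn about z gives the same grasp; the last joint's range is limited). The gripper opens to 85 mm and grips with 20 to 120 N. Pads are 22 mm wide; open, the fingers measure 114 mm over their backs; the gripper's body (76 mm by 85 mm) begins 54 mm behind the grasp point. The pads swing forward as they close: fully open they stand 13 mm farther back than shut.
Start: joints at [1.231, 0.353, 1.633, -0, 1.155, -0.002], TCP at [207.131, 589.682, 231.281] pointing down, gripper open.
Joint ranges: [-2.63, 2.63], [-0.92, 2.1], [0.06, 2.66], [-1.3, 4.44], [0, 2.69], [-3.02, 3.02]. Speed limits (rad/s): [2.22, 2.22, 2.79, 3.14, 3.14, 3.14].

## Interface

Orientations are given as [roll, pitch, yaw] about the fixed x, y, z axes, in that order (R = Rz(yaw) Ry(pitch) Rx(roll)).
In Python, from rig import r gives the robot as it stands.
- The arm moves only by the tool play_rows, never from a script. Its argument "moves" is a list of rows, each a list of 3 entries, a list of its own where there are three numbers: the turn, a rotation vector about the tool's x, y, z in degrees, then the shift along the tool's x, y, z in mm, then the opening, from 0 (shut) to 1 (fully open). A call has 1 to 20 rows; each row is the pose to reach, as a shift and turn from the pose measured when the call began, along the tool's axes at that moment; what a row does not reach only later rows make up. A row lasts 1/10 s, in which the tool goes at most 50 mm and 8.59 degrees, less where a joint would pass 70% of its speed; a pose out of reach is approached as far as the arm can. A call with a gripper value outside its range is refused whole. The fingers move at their own pace and stop on an object; "newtons" is the grip in N (left out, the last holds). Time passes only in rows, so rows that repeat a pose let the fingers close. It gives the time, the measured TCP pose, the force and the opening at its end, in the units of the state.
- r.sense(): the state, without advancing time (a new reading comes with each control period).
- r.grab_frame(name): name is "side" or "top"; returns a dict with "color" (384x512x3 uint8, red, green, blue), "K" (3x3 intrinsics, pixels), "rvec" (rotation vector, rad) and "tvec" (3), from world to camera coordinates, as OpenCV has them. Camera axes: x right, y down, z forward; pixel columns grow to the right and rows downward; lengths in mm; the calibration is good to about 2 mm. A picture is of the moment at which its call begins. There is no depth.
- r.sign_off(): hands the job in, once; it reports no verdict.
Trained networks look in a picture, given as the dict that the camera call returned (one of the last four; its "shot" number tells which), for a name from the list of things; names that differ only in an ending like _2 or _b are one class to them, and where a whole thing is asked for, a point or a joint stands for the part that bears it (a point fixed in the world has none). Each returns a list of dicts, best first, with "conf" (0 to 1); they miss things now and then, are a little off and sometimes report something else, mostly with a low value. They report only what shows in the picture. A call takes as long as a camera call. They do not tell look-alikes from the thing itself.
- r.silhouettes(picture, name): "mask" (384x512 bool, what is visible of it) and "location" ([column, row] in pixels, amid what is visible of it).
The state is a dict: "clock": time; "qpos": joint angles; "qvel": joint speeds; "joint_efforts": joint torques, N m; "eef_pos": TCP position; "tcp_rot": TCP orientation; "contact_force": force on the tool from outside, world axes, zero at the start; "wrist_torque": the same for the moment, N m; "opening": opening from 0.0 (shut) to 1.0 (fully open).
Only numpy, scipy, OpenCV 4.12 (cv2) and the standard library are available. Lean on these libraries where they do the work, as an engineer would, in place of code of your own. Each camera call takes 0.05 s, during which the arm holds its last target.

## Working session

There is one attempt and no reset: what is moved stays moved. The work goes in short steps, Python scripts to look and compute and a tool call to move; the robot and the scene stay as the last step left them, time stands still between calls to the robot, and variables do not carry over. Pictures are saved under pics/ and viewed, and the job is handed in when it is done.

Besides the shell and the picture viewer there is one more tool, called after "Emit:" as name(argument=value, ...) on one line, values as JSON. play_rows: Moves the arm, as the interface text tells. Its arguments: {"type":"object","properties":{"moves":{"type":"array"},"newtons":{"type":"number"}},"required":["moves"]}

```bash
mkdir -p pics; ls; python3 - <<'E'
from rig import r
import cv2
print(r.sense())
for n in ["side","top"]:
    f=r.grab_frame(n); print(n,f["K"],f["rvec"],f["tvec"],f["shot"])
    cv2.imwrite(f"pics/{n}0.png",cv2.resize(f["color"][:,:,::-1],(800,600),interpolation=cv2.INTER_CUBIC))
    for t in ["gauge","nose_tip","spot","platen","pen_block","typewriter","turntable"]:
        for d in r.silhouettes(f,t)[:3]: print(n,t,round(d["conf"],2),d["location"],d["mask"].sum())
E
```

```text
pics
{'clock': 0.0, 'qpos': array([ 1.23060261e+00,  3.53643780e-01,  1.63412823e+00, -3.14263224e-05,
        1.15520162e+00, -2.40538657e-03]), 'qvel': array([-5.11081887e-05, -2.58437028e-04, -4.78861958e-04,  1.94957479e-03,
       -4.51909084e-04, -2.53843442e-04]), 'joint_efforts': array([-1.60821306e-03, -6.05247116e+01, -3.42071450e+01, -3.31162200e-04,
        9.32814495e-03, -2.37903073e-06]), 'eef_pos': array([206.98041386, 589.23095663, 230.56693569]), 'tcp_rot': array([-3.14021161e+00,  2.54117901e-05,  2.80381705e+00]), 'contact_force': array([1.07030337, 0.00779827, 0.49559471]), 'wrist_torque': array([-0.05052109, -0.00407282, -0.00807845]), 'opening': 1.0014187941869064}
side [[437.42832409   0.         251.99162597]
 [  0.         437.42832409 187.21091594]
 [  0.           0.           1.        ]] [ 2.37025397 -0.66148618  0.26590135] [-533.1724327   245.16205728  966.84037039] 1
side gauge 0.77 [293.6, 279.4] 321
side gauge 0.69 [350.9, 348.2] 388
side spot 0.18 [254.6, 245.7] 1228
side platen 0.92 [185.1, 113.9] 760
side typewriter 0.72 [173.4, 140.4] 12213
side turntable 0.62 [260.7, 296.6] 14313
side turntable 0.49 [298.1, 280.2] 320
side turntable 0.43 [251.3, 247.5] 1309
top [[450.4738721    0.         256.65927043]
 [  0.         450.4738721  193.95261509]
 [  0.           0.           1.        ]] [ 2.17447544 -2.16548255  0.1022334 ] [-101.5882799   592.85695441 1193.05652217] 2
top gauge 0.74 [409.0, 217.6] 177
top gauge 0.48 [355.8, 223.3] 120
top platen 0.95 [122.8, 202.6] 1388
top pen_block 0.71 [347.2, 223.1] 1047
top typewriter 0.75 [130.1, 226.8] 15110
top turntable 0.73 [308.1, 227.8] 12280
top turntable 0.6 [260.3, 247.4] 819
```

View pics/side0.png

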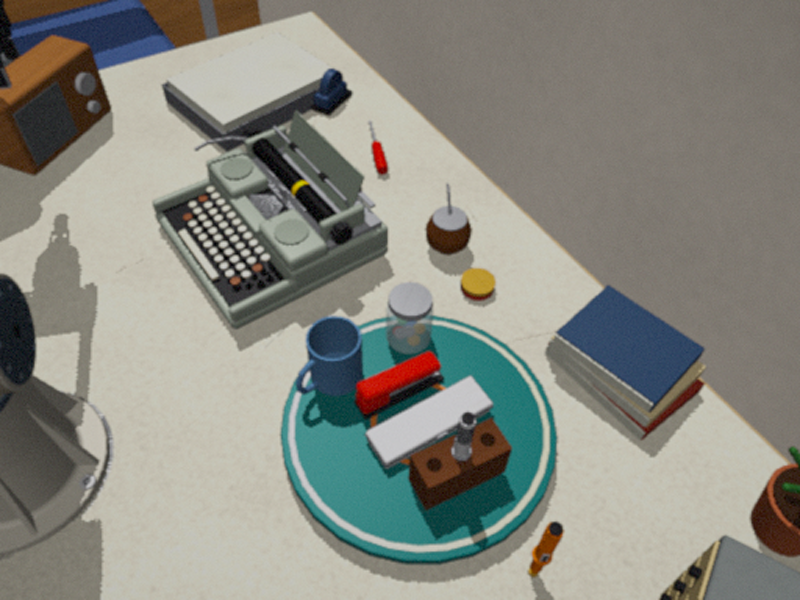

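View pics/top0.png

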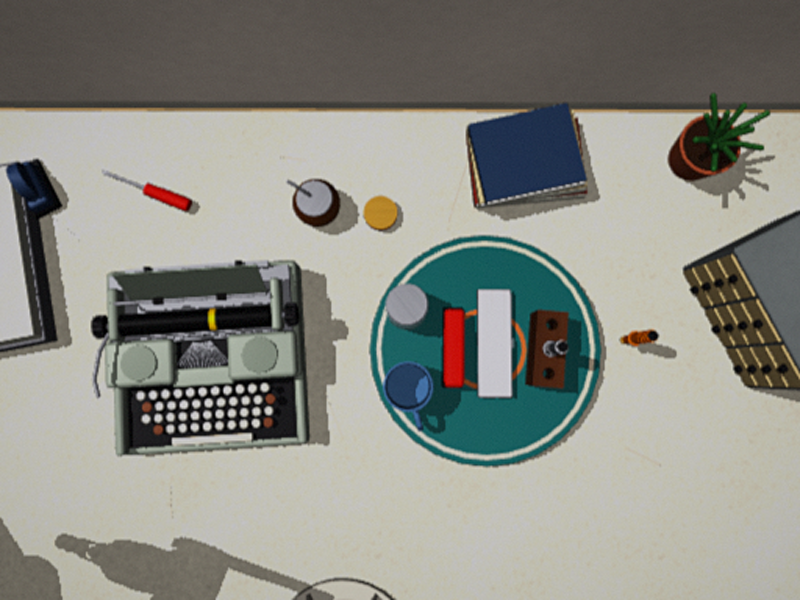

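The gauge is the silver one in the block: side (464,435) and top (556,347) in the 800-px view. The look-alike is the orange one: side (547,548), top (640,338). I'll choose the silver one. The chalk ring is at side (299,187) and top (212,318). Next I'll check close crops.

```bash
cat > h.py <<'E'
import numpy as np, cv2
def P(f):
    R=cv2.Rodrigues(np.array(f["rvec"],float))[0]; return f["K"]@np.c_[R,np.array(f["tvec"],float).reshape(3)]
def proj(f,X): 
    p=P(f)@np.r_[X,1]; return p[:2]/p[2]
def tri(fs,ps):
    X=cv2.triangulatePoints(P(fs[0]),P(fs[1]),np.array(ps[0],float).reshape(2,1),np.array(ps[1],float).reshape(2,1))[:,0]; return X[:3]/X[3]
def atz(f,p,z):
    M=P(f); A=np.c_[M[:,0],M[:,1],-np.r_[p,1]]; return np.r_[np.linalg.solve(A,-(M[:,2]*z+M[:,3]))[:2],z]
E
python3 - <<'E'
from rig import r
import cv2,numpy as np,pickle
fs={}
for n in ["side","top"]:
    f=r.grab_frame(n); fs[n]=f
pickle.dump(fs,open("f0.pkl","wb"))
c=fs["side"]["color"][:,:,::-1]; t=fs["top"]["color"][:,:,::-1]
def crop(im,u,v,w,h,s): return cv2.resize(im[v:v+h,u:u+w],None,fx=s,fy=s,interpolation=cv2.INTER_CUBIC)
cv2.imwrite("pics/c1.png",np.hstack([crop(c,255,255,75,75,5),crop(t,330,190,75,75,5)]))
cv2.imwrite("pics/c2.png",np.hstack([crop(c,155,80,75,75,5),crop(t,100,165,75,75,5)]))
E
```

```text
(no output)
```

View pics/c1.png

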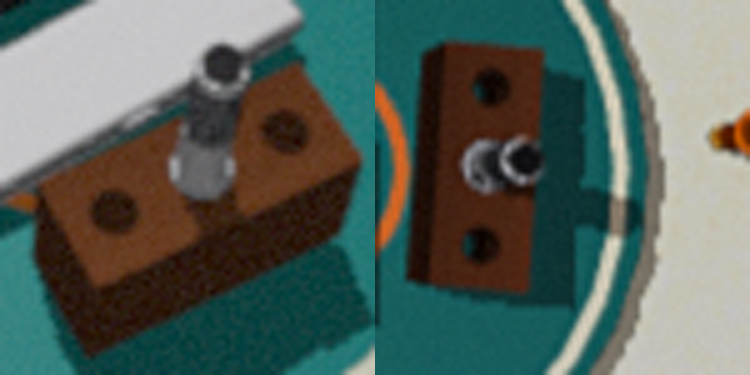

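View pics/c2.png

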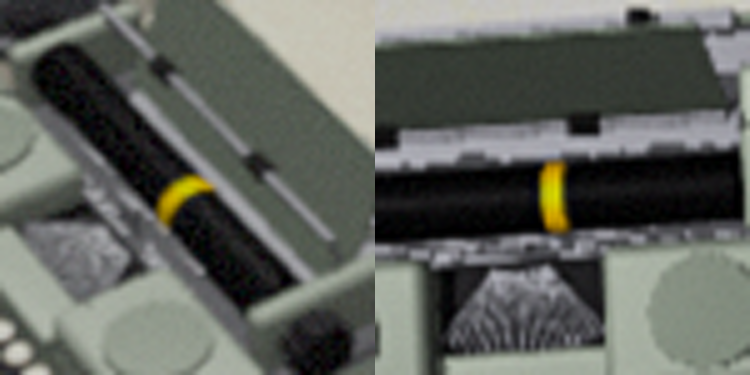

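```bash
python3 - <<'E'
import pickle,numpy as np,cv2
from h import *
fs=pickle.load(open("f0.pkl","rb")); s,t=fs["side"],fs["top"]
cs=np.array([255,255])+np.array([222,62])/5-.4; ct=np.array([330,190])+np.array([522-375,158])/5-.4
print("cap",tri([s,t],[cs,ct]),atz(s,cs,190),atz(t,ct,190))
for a in [(113,212),(286,132)]: print("hole s",atz(s,np.array([255,255])+np.array(a)/5-.4,102))
for a in [(115,88),(107,245)]: print("hole t",atz(t,np.array([330,190])+np.array(a)/5-.4,102))
# ring
X={}
for n,f in fs.items():
    hsv=cv2.cvtColor(f["color"],cv2.COLOR_RGB2HSV)
    m=(hsv[...,0]>20)&(hsv[...,0]<35)&(hsv[...,1]>150)&(hsv[...,2]>100)
    box=np.zeros_like(m); 
    if n=="side": box[105:135,180:205]=1
    else: box[190:220,125:150]=1
    m&=box
    v,u=np.nonzero(m); X[n]=np.c_[u,v]; print(n,len(u),u.mean(),v.mean(),u.min(),u.max(),v.min(),v.max())
# fit ring+roller: params x0,y0,yaw ; model half cylinder visible points
def model(f,p):
    x,y,yaw=p; ax=np.array([-np.sin(yaw),np.cos(yaw),0]); n=np.array([np.cos(yaw),np.sin(yaw),0]); 
    R=cv2.Rodrigues(np.array(f["rvec"],float))[0]; C=-R.T@np.array(f["tvec"],float).reshape(3)
    pts=[]
    for th in np.linspace(0,2*np.pi,181):
        d=n*np.cos(th)+np.array([0,0,1])*np.sin(th); q=np.array([x,y,112])+18*d
        if d@(C-q)>0:
            for o in(-5,0,5): pts.append(proj(f,q+ax*o))
    return np.array(pts)
# roller axis ends from top image: dark mask
for n,f in fs.items():
    Mk=None
from rig import r
yaws=[]
for n in ["side","top"]:
    f=r.grab_frame(n); m=r.silhouettes(f,"platen")[0]["mask"]; 
    v,u=np.nonzero(m)
    p=np.c_[u,v].astype(np.float32); vx,vy,x0,y0=cv2.fitLine(p,cv2.DIST_HUBER,0,.01,.01).ravel()
    c=np.array([x0,y0]);d=np.array([vx,vy]); a=atz(f,c-40*d,120);b=atz(f,c+40*d,120)
    print(n,"dir",(b-a)/np.linalg.norm(b-a), "yaw",np.degrees(np.arctan2(-(b-a)[0],(b-a)[1])), a,b, u.min(),u.max())
    M=r.silhouettes(f,"typewriter")
for n,f in fs.items():
    h=cv2.convexHull(X[n].astype(np.float32))[:,0]; print(n,h.tolist() if 0 else "", )
from scipy.optimize import minimize
def cost(p):
    c=0
    for n,f in fs.items():
        h=cv2.convexHull(model(f,p).astype(np.float32)); 
        k=np.zeros((384*8,512*8),np.uint8)
        mm=cv2.moments(h); cc=np.array([mm['m10'],mm['m01']])/mm['m00']
        c+=((cc-X[n].mean(0))**2).sum()
    return c
for yaw in np.radians([-8,-4,0,4]):
    x=minimize(lambda q:cost([q[0],q[1],yaw]),[560,370],method="Nelder-Mead")
    print(np.degrees(yaw),x.x,x.fun)
    for n,f in fs.items(): print(n,proj(f,[x.x[0],x.x[1],130]))
E
```

```text
cap [ 515.2920289  -340.82467272  183.98874343] [ 513.40711296 -343.60930644  190.        ] [ 514.49989144 -339.13409151  190.        ]
hole s [ 473.6110888  -340.01317736  102.        ]
hole s [ 553.89242764 -347.16906514  102.        ]
hole t [ 553.28632934 -343.20089938  102.        ]
hole t [ 473.89949866 -337.86569315  102.        ]
side 43 190.58139534883722 118.44186046511628 187 196 115 123
top 59 135.135593220339 203.864406779661 133 137 198 210
side dir [ 0.07476489 -0.99720119  0.        ] yaw -175.71228639436214 [538.93497929 383.39548045 120.        ] [560.92485792  90.09828022 120.        ] 161 213
top dir [ 0.07211235 -0.99739652  0.        ] yaw -175.86467713256155 [549.35264215 334.11942215 120.        ] [563.7893564  134.44311388 120.        ] 75 173
side 
top 
-8.0 [558.2681427 205.7060236] 0.3187592777807451
side [191.26147047 115.62841321]
top [133.71970578 203.53007219]
-4.0 [558.61604354 205.77758126] 0.36936875179085127
side [191.36625508 115.56995318]
top [133.69523349 203.39023324]
0.0 [558.90006985 205.89375336] 0.4704817696569942
side [191.44212304 115.5099729 ]
top [133.65202133 203.27598083]
4.0 [559.18662068 206.00617786] 0.5561319758613862
side [191.51944348 115.45049116]
top [133.61035031 203.1607265 ]
```

```bash
cat >> h.py <<'E'
from scipy.spatial.transform import Rotation as Ro
def rel(st,pos,yaw):
    R0=Ro.from_euler('xyz',st["tcp_rot"]); R1=Ro.from_euler('xyz',[np.pi,0,yaw])
    return np.degrees((R0.inv()*R1).as_rotvec()).round(2), R0.inv().apply(np.array(pos)-st["eef_pos"]).round(1)
E
python3 - <<'E'
from rig import r
from h import *
s=r.sense(); print(s["clock"])
print(rel(s,[514,-342,290],0.99), rel(s,[330,150,320],1.9))
E
```

```text
1.2
(array([ -0.  ,  -0.  , 103.92]), array([-598.3, -777.3,  -58.7])) (array([-0.  , -0.  , 51.78]), array([-261.7, -374.1,  -88.7]))
```

Emit:
play_rows(moves=[[[0, 0, 104], [-598, -777, -59], 0.6], [[0, 0, 104], [-598, -777, -59], 0.6], [[0, 0, 104], [-598, -777, -59], 0.6], [[0, 0, 104], [-598, -777, -59], 0.6], [[0, 0, 104], [-598, -777, -59], 0.6], [[0, 0, 104], [-598, -777, -59], 0.6], [[0, 0, 104], [-598, -777, -59], 0.6], [[0, 0, 104], [-598, -777, -59], 0.6], [[0, 0, 104], [-598, -777, -59], 0.6], [[0, 0, 104], [-598, -777, -59], 0.6], [[0, 0, 104], [-598, -777, -59], 0.6], [[0, 0, 104], [-598, -777, -59], 0.6], [[0, 0, 104], [-598, -777, -59], 0.6], [[0, 0, 104], [-598, -777, -59], 0.6], [[0, 0, 104], [-598, -777, -59], 0.6], [[0, 0, 104], [-598, -777, -59], 0.6], [[0, 0, 104], [-598, -777, -59], 0.6], [[0, 0, 104], [-598, -777, -59], 0.6], [[0, 0, 104], [-598, -777, -59], 0.6], [[0, 0, 104], [-598, -777, -59], 0.6]])

```text
clock: 3.2
eef_pos: [514.4, -345.0, 290.3]
tcp_rot: [3.141, 0.0, 0.987]
contact_force: [0.9, 0.9, -0.4]
opening: 0.596
```

```bash
python3 - <<'E'
from rig import r
from h import *
s=r.sense(); print(s["clock"],s["eef_pos"],s["tcp_rot"],s["opening"],s["qpos"],s["contact_force"])
print(rel(s,[514,-342,290],0.99))
E
```

```text
3.2 [ 514.39867386 -344.97405797  290.34793384] [3.14055842e+00 4.26798069e-04 9.87226757e-01] 0.5961200612320513 [-5.92936345e-01  2.95070642e-01  1.58130944e+00 -4.37497320e-04
  1.26417441e+00 -9.23515769e-03] [ 0.9040808   0.93712658 -0.41935546]
(array([ 0.06,  0.02, -0.16]), array([ 2.3, -2. ,  0.3]))
```

Emit:
play_rows(moves=[[[0, 0, 0], [2, -2, 38], 0.6], [[0, 0, 0], [2, -2, 75], 0.6], [[0, 0, 0], [2, -2, 75], 0.6]])

```text
clock: 3.5
eef_pos: [511.1, -340.8, 210.4]
tcp_rot: [-3.134, 0.0, 0.987]
contact_force: [-0.4, 0.6, 0.1]
opening: 0.602
```

```bash
cat > look.py <<'E'
import sys
from rig import r
from h import *
def look(tag,boxes,s=5):
    out=[];st=r.sense()
    for n in ["side","top"]:
        f=r.grab_frame(n); u,v,w,h=boxes[n]
        im=f["color"][:,:,::-1].copy()
        out.append(cv2.resize(im[v:v+h,u:u+w],(400,int(400*h/w)),interpolation=cv2.INTER_CUBIC))
    cv2.imwrite(f"pics/{tag}.png",np.hstack(out))
    print(st["clock"],st["eef_pos"].round(1),st["tcp_rot"].round(4),st["opening"],st["contact_force"].round(2))
    return st
E
python3 - <<'E'
from look import *
look("a1",{"side":(240,200,120,120),"top":(300,160,120,120)})
E
```

```text
3.5 [ 511.1 -340.8  210.4] [-3.1338e+00  4.0000e-04  9.8670e-01] 0.6016386915375972 [-0.43  0.64  0.14]
```

View pics/a1.png

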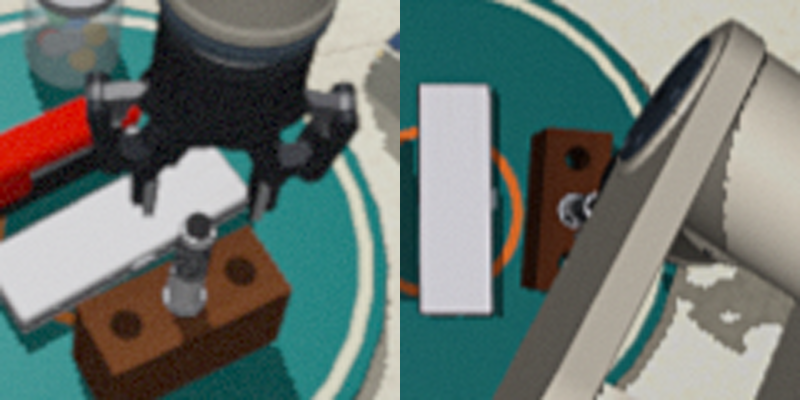

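```bash
python3 - <<'E'
from look import *
import pickle
st=look("a2",{"side":(270,235,60,60),"top":(300,160,120,120)})
f=pickle.load(open("f0.pkl","rb"))["side"]
for z in (210,216,220):
  p=proj(f,np.r_[st["eef_pos"][:2],z]); print(p,(p-[240,200])*400/120)
print((proj(f,[514,-341.5,190])-[240,200])*400/120)
print(rel(st,[514,-341.5,141],0.987))
E
```

```text
3.6 [ 513.8 -342.2  215.6] [-3.1415e+00  4.0000e-04  9.8730e-01] 0.5960752169964748 [-0.13  0.58  0.33]
[299.79835781 260.80225442] [199.32785936 202.67418141]
[300.13535129 259.1053805 ] [200.45117096 197.01793501]
[300.36218284 257.96320842] [201.20727614 193.21069474]
[195.33744184 219.99895199]
(array([-0.01,  0.02,  0.02]), array([ 0.7, -0.2, 74.6]))
```

View pics/a2.png

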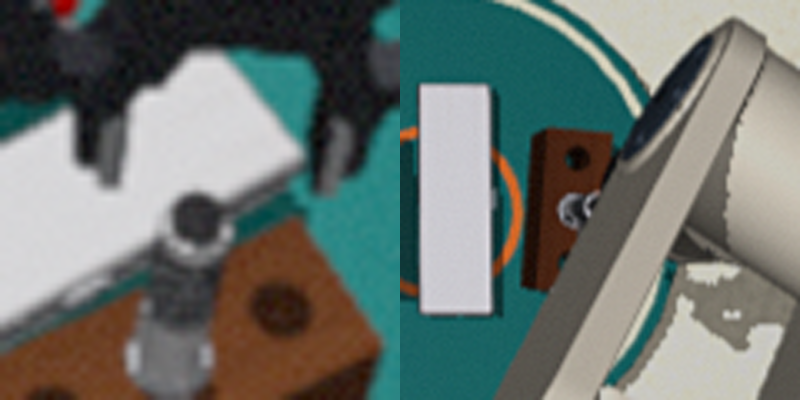

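```bash
python3 - <<'E'
from h import *
import pickle
f=pickle.load(open("f0.pkl","rb"))["side"]
R=cv2.Rodrigues(np.array(f["rvec"],float))[0]; print("cam",-R.T@f["tvec"])
Rt=Ro.from_euler('xyz',[np.pi,0,.987]).as_matrix(); o=np.array([513.8,-342.2,215.6])
for y in(-25,25):
  for x in(-11,11):
    print(y,x,((proj(f,o+Rt@[x,y,-6])-[270,235])*400/60).round())
E
```

```text
cam [ 212.56845019 -640.47234716  907.61633175]
-25 -11 [112. 182.]
-25 11 [110. 112.]
25 -11 [298. 189.]
25 11 [293. 119.]
```

Emit:
play_rows(moves=[[[0, 0, 0], [1, 0, 35], 0.6], [[0, 0, 0], [1, 0, 65], 0.6], [[0, 0, 0], [1, 0, 74], 0.6], [[0, 0, 0], [1, 0, 74], 0.6]])

```text
clock: 4.1
eef_pos: [515.9, -341.9, 144.0]
tcp_rot: [3.138, 0.0, 0.988]
contact_force: [0.7, 0.9, 0.7]
opening: 0.603
```

```bash
python3 - <<'E'
from look import *
look("a3",{"side":(270,250,60,60),"top":(300,160,120,120)})
E
```

```text
4.1 [ 515.9 -341.9  144. ] [3.138e+00 5.000e-04 9.879e-01] 0.6029333508771918 [0.66 0.88 0.66]
```

View pics/a3.png

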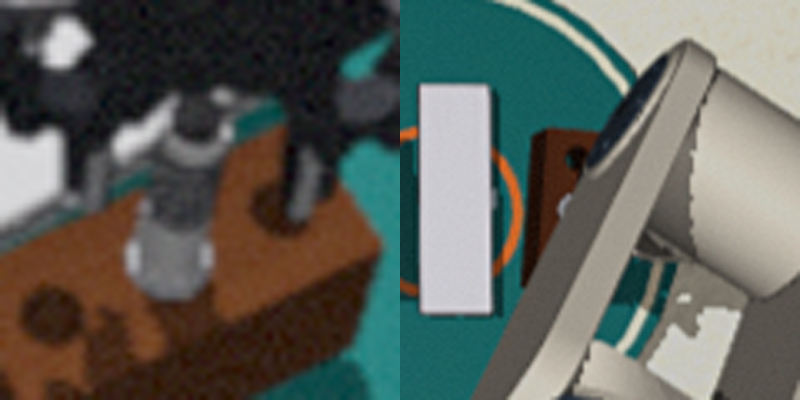

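```bash
python3 - <<'E'
from look import *
st=look("a4",{"side":(270,250,60,60),"top":(300,160,120,120)})
print(rel(st,[512.2,-343,141],0.987))
E
```

```text
4.2 [ 516.8 -342.7  145.6] [3.1351e+00 5.0000e-04 9.8770e-01] 0.6015383807798061 [-0.41  0.14  1.16]
(array([0.37, 0.03, 0.04]), array([-2.8, -3.7,  4.6]))
```

View pics/a4.png

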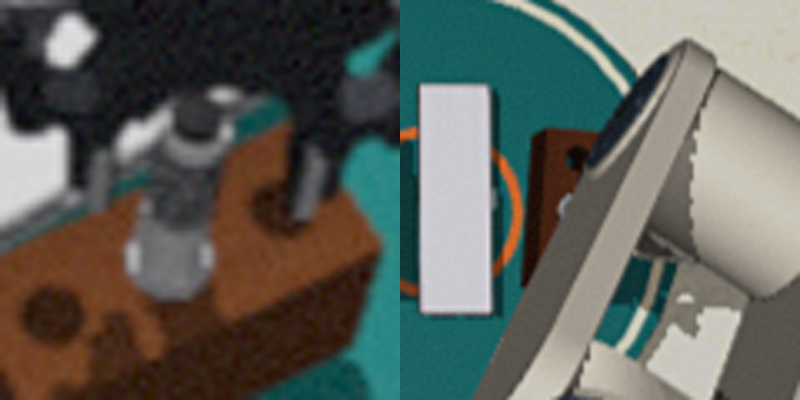

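Emit:
play_rows(moves=[[[0.4, 0, 0], [-3, -4, 5], 0.6], [[0.4, 0, 0], [-3, -4, 5], 0.6], [[0.4, 0, 0], [-3, -4, 5], 0.6]])

```text
clock: 4.6
eef_pos: [511.8, -343.2, 140.8]
tcp_rot: [3.141, 0.0, 0.987]
contact_force: [-0.0, 0.7, -0.9]
opening: 0.599
```

```bash
python3 - <<'E'
from look import *
st=look("a5",{"side":(270,250,60,60),"top":(300,160,120,120)})
print(rel(st,[512.2,-343,141],0.987))
E
```

```text
4.6 [ 511.8 -343.2  140.8] [3.1414e+00 5.0000e-04 9.8740e-01] 0.5994909875887922 [-0.01  0.71 -0.87]
(array([0.01, 0.03, 0.02]), array([ 0.4,  0.2, -0.2]))
```

View pics/a5.png

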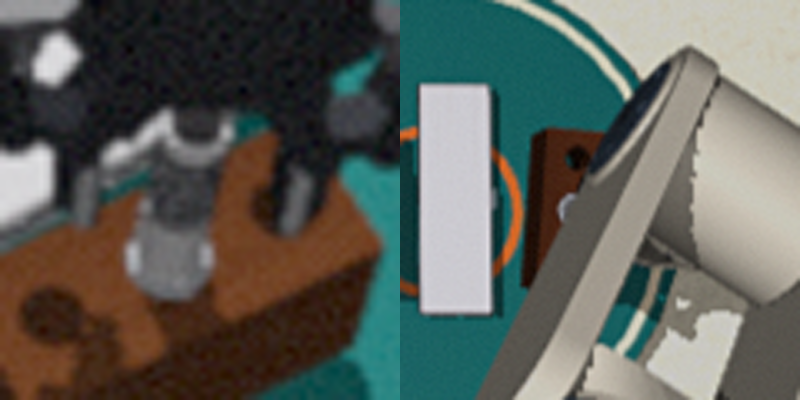

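Emit:
play_rows(moves=[[[0, 0, 0], [0, -1, 0], 0.35], [[0, 0, 0], [0, -1, 0], 0.25], [[0, 0, 0], [0, -1, 0], 0.15], [[0, 0, 0], [0, -1, 0], 0.1], [[0, 0, 0], [0, -1, 0], 0.1], [[0, 0, 0], [0, -1, 0], 0.1]], newtons=40)

```text
clock: 5.3
eef_pos: [511.0, -342.6, 140.7]
tcp_rot: [3.142, 0.0, 0.987]
contact_force: [-1.2, 0.4, 0.5]
opening: 0.222
```

```bash
python3 - <<'E'
from look import *
st=look("a6",{"side":(270,250,60,60),"top":(300,160,120,120)})
print(st["wrist_torque"])
E
```

```text
5.3 [ 511.  -342.6  140.7] [3.1415e+00 4.0000e-04 9.8750e-01] 0.22186018402585317 [-1.23  0.37  0.47]
[ 0.07876433  0.06686568 -0.01844523]
```

View pics/a6.png

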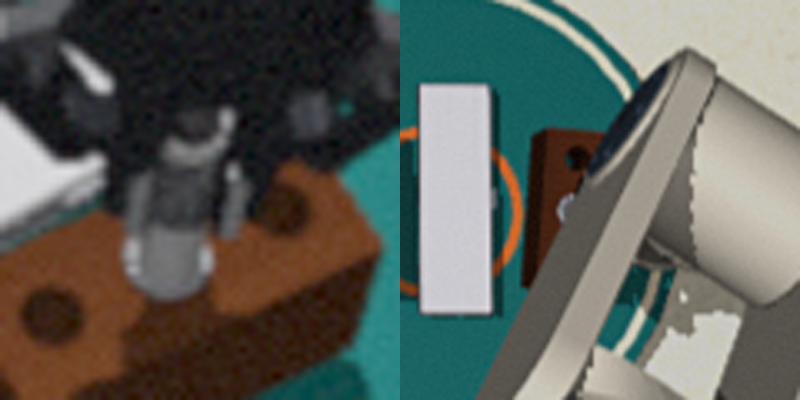

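Emit:
play_rows(moves=[[[0, 0, 0], [0, 0, -8], 0.1], [[0, 0, 0], [0, 0, -18], 0.1], [[0, 0, 0], [0, 0, -28], 0.1], [[0, 0, 0], [0, 0, -38], 0.1], [[0, 0, 0], [0, 0, -48], 0.1], [[0, 0, 0], [0, 0, -58], 0.1], [[0, 0, 0], [0, 0, -70], 0.1], [[0, 0, 0], [0, 0, -90], 0.1], [[0, 0, 0], [0, 0, -115], 0.1], [[0, 0, 0], [0, 0, -140], 0.1], [[0, 0, 0], [0, 0, -160], 0.1], [[0, 0, 0], [0, 0, -165], 0.1]])

```text
clock: 6.6
eef_pos: [512.0, -343.1, 308.9]
tcp_rot: [3.137, 0.0, 0.987]
contact_force: [-0.5, 0.7, -1.2]
opening: 0.222
```

```bash
python3 - <<'E'
from look import *
st=look("a7",{"side":(240,180,120,150),"top":(300,160,120,150)})
print(st["wrist_torque"], rel(st,[558.5,206,325],2.0))
E
```

```text
6.6 [ 512.  -343.1  308.9] [3.1372e+00 4.0000e-04 9.8750e-01] 0.22161761135803096 [-0.52  0.69 -1.21]
[-6.82745470e-03  6.76900206e-05  3.46275039e-02] (array([  0.22,   0.15, -58.01]), array([ 483.9, -263.6,  -17.5]))
```

View pics/a7.png

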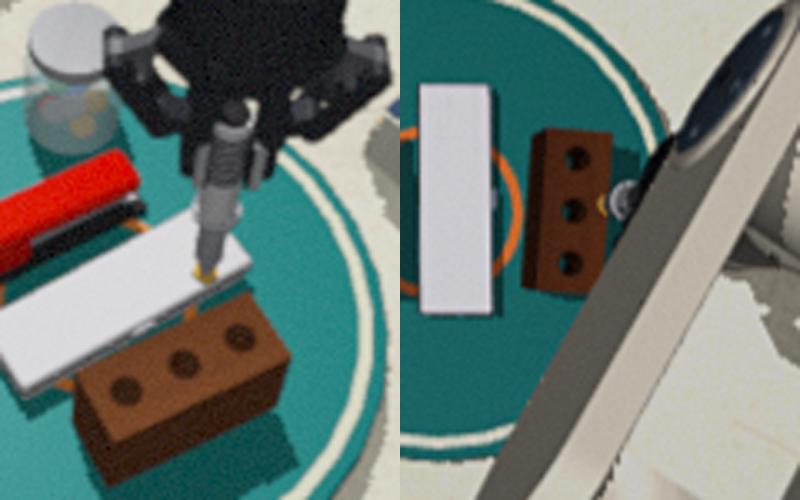

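Emit:
play_rows(moves=[[[0, 0, -4], [32, -18, -17], 0.1], [[0, 0, -8], [72, -39, -17], 0.1], [[0, 0, -13], [112, -61, -17], 0.1], [[0, 0, -18], [152, -83, -17], 0.1], [[0, 0, -22], [192, -105, -17], 0.1], [[0, 0, -27], [232, -126, -17], 0.1], [[0, 0, -31], [272, -148, -17], 0.1], [[0, 0, -36], [312, -170, -17], 0.1], [[0, 0, -41], [352, -192, -17], 0.1], [[0, 0, -46], [392, -213, -17], 0.1], [[0, 0, -50], [432, -235, -17], 0.1], [[0, 0, -53], [460, -250, -17], 0.1], [[0, 0, -54], [478, -260, -17], 0.1], [[0, 0, -54], [484, -264, -17], 0.1], [[0, 0, -54], [484, -264, -17], 0.1], [[0, 0, -54], [484, -264, -17], 0.1]])

```text
clock: 8.3
eef_pos: [557.2, 205.7, 322.3]
tcp_rot: [-3.141, 0.002, 1.929]
contact_force: [0.4, -0.6, -1.2]
opening: 0.221
```

```bash
python3 - <<'E'
from look import *
st=look("b1",{"side":(140,30,120,120),"top":(70,140,120,120)})
print(st["wrist_torque"])
f=r.grab_frame("side")
p=st["eef_pos"]
for z in (p[2],p[2]-100.8): print(((proj(f,[p[0],p[1],z])-[140,30])*400/120).round(1))
print(((proj(f,[558.6,206,130])-[140,30])*400/120).round(1))
E
```

```text
8.3 [557.2 205.7 322.3] [-3.1409e+00  2.1000e-03  1.9292e+00] 0.22055474582659804 [ 0.43 -0.63 -1.23]
[-0.02908931 -0.02627003  0.04413695]
[145.5  75.9]
[159.  192.9]
[171.1 285.1]
```

View pics/b1.png

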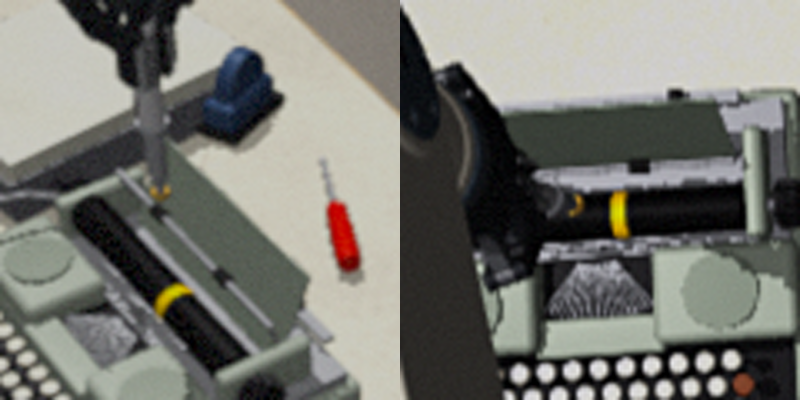

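```bash
python3 - <<'E'
from look import *
st=r.sense(); f=r.grab_frame("top"); p=st["eef_pos"]; print(p)
for X in ([p[0],p[1],p[2]-100.8],[558.6,206,130]): print(((proj(f,X)-[70,140])*400/120).round(1)+[400,0])
st=r.sense();print(rel(st,[558.6,206,243],1.929),st["contact_force"])
E
```

```text
[557.51608131 205.54183498 322.92451593]
[575.6 202.6]
[612.  211.3]
(array([ 0.04,  0.1 , -0.02]), array([ 0.1,  1. , 80. ])) [-0.1334132  -1.19434229 -0.28384194]
```

Emit:
play_rows(moves=[[[0, 0.1, 0], [0, 1, 25], 0.1], [[0, 0.1, 0], [0, 1, 50], 0.1], [[0, 0.1, 0], [0, 1, 70], 0.1], [[0, 0.1, 0], [0, 1, 80], 0.1], [[0, 0.1, 0], [0, 1, 80], 0.1], [[0, 0.1, 0], [0, 1, 80], 0.1]])

```text
clock: 9.1
eef_pos: [559.1, 205.8, 243.9]
tcp_rot: [3.14, 0.0, 1.928]
contact_force: [-0.5, -0.1, -0.1]
opening: 0.221
```

```bash
python3 - <<'E'
from look import *
st=look("b2",{"side":(160,70,60,60),"top":(100,165,60,60)})
f=r.grab_frame("side"); t=r.grab_frame("top")
p=st["eef_pos"]
for X in ([p[0],p[1],p[2]-100.8],[558.6,206,130]): print(((proj(f,X)-[160,70])*400/60).round(1), ((proj(t,X)-[100,165])*400/60).round(1)+[400,0])
E
```

```text
9.1 [559.1 205.8 243.9] [3.1400e+00 1.0000e-04 1.9282e+00] 0.22084079653126926 [-0.52 -0.07 -0.09]
[207.3 278.2] [614.9 251.9]
[208.8 303.5] [624. 256.]
```

View pics/b2.png

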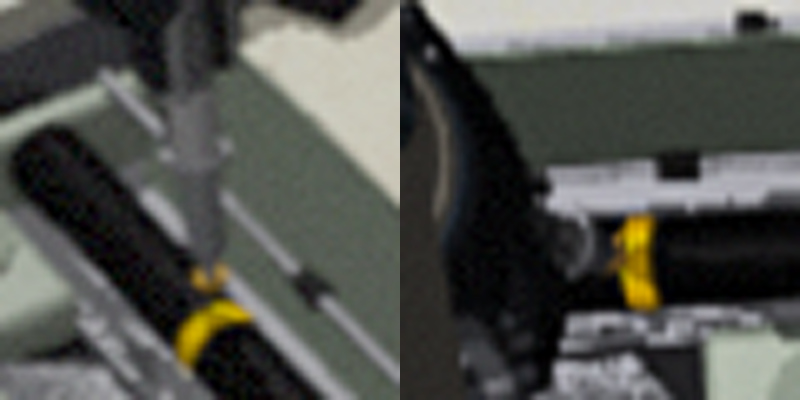

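```bash
cat > ov.py <<'E'
from h import *
def pts(f,p,off,yaw=np.radians(4.2)):
    x,y=p; ax=np.array([-np.sin(yaw),np.cos(yaw),0]); n=np.array([np.cos(yaw),np.sin(yaw),0])
    R=cv2.Rodrigues(np.array(f["rvec"],float))[0]; C=-R.T@np.array(f["tvec"],float).reshape(3)
    o=[]
    for th in np.linspace(0,2*np.pi,361):
        d=n*np.cos(th)+np.array([0,0,1])*np.sin(th); q=np.array([x,y,112])+18*d+ax*off
        if d@(C-q)>0: o.append(proj(f,q))
    o=np.array(o); k=np.argmax(np.linalg.norm(np.diff(o,axis=0),axis=1)); return np.roll(o,-(k+1),axis=0)
def mask(f,p,S=16,box=None):
    u,v,w,h=box; poly=np.r_[pts(f,p,-5),pts(f,p,5)[::-1]]
    m=np.zeros((h*S,w*S),np.uint8); cv2.fillPoly(m,[((poly+.5-[u,v])*S).round().astype(np.int32)],255)
    return cv2.resize(m,(w,h),interpolation=cv2.INTER_AREA)/255.
E
python3 - <<'E'
from ov import *; import pickle
from scipy.optimize import minimize
fs=pickle.load(open("f0.pkl","rb")); B={"side":(176,100,32,40),"top":(120,188,32,34)}
Y={}
for n,f in fs.items():
    u,v,w,h=B[n]; c=f["color"][v:v+h,u:u+w].astype(float); y=np.clip((np.minimum(c[...,0],c[...,1])-c[...,2]),0,None); y[y<30]=0; y/=np.percentile(y[y>0],90); Y[n]=np.clip(y,0,1)
    vv,uu=np.mgrid[v:v+h,u:u+w]; print(n,(Y[n]*uu).sum()/Y[n].sum(),(Y[n]*vv).sum()/Y[n].sum(),Y[n].sum(), mask(f,(558.6,206),box=B[n]).sum())
def cost(q,ns): return sum(((mask(fs[n],q,box=B[n])-Y[n])**2).sum() for n in ns)
for ns in (["side"],["top"],["side","top"]):
    best=min(((cost((x,y),ns),x,y) for x in np.arange(550,570,1) for y in np.arange(196,216,1)))
    print(ns,best)
out=[]
for n,f in fs.items():
    u,v,w,h=B[n]; S=12; im=cv2.resize(f["color"][v:v+h,u:u+w,::-1],(w*S,h*S),interpolation=cv2.INTER_NEAREST)
    for off in(-5,5): cv2.polylines(im,[((pts(f,(558.6,206),off)+.5-[u,v])*S).astype(np.int32)],False,(0,0,255),1)
    out.append(cv2.copyMakeBorder(im,0,480-h*S,0,0,cv2.BORDER_CONSTANT))
cv2.imwrite("pics/ov.png",np.hstack(out))
E
```

```text
side 190.69414810389463 118.40624733293507 38.374454148471614 69.86274509803921
top 135.13210577026013 203.8693929986083 47.9025641025641 44.12941176470588
['side'] (np.float64(31.963096656064465), np.int64(559), np.int64(203))
['top'] (np.float64(28.011379601382263), np.int64(559), np.int64(205))
['side', 'top'] (np.float64(60.99763690326432), np.int64(560), np.int64(205))
```

View pics/ov.png

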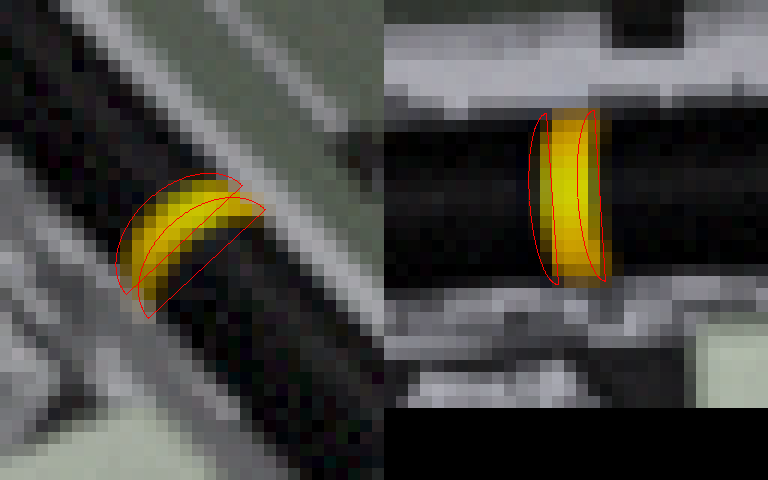

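```bash
sed -i 's/np.diff(o,axis=0)/np.roll(o,-1,axis=0)-o/' ov.py
python3 - <<'E'
from ov import *; import pickle
fs=pickle.load(open("f0.pkl","rb")); B={"side":(176,100,32,40),"top":(120,188,32,34)}
Y={}
for n,f in fs.items():
    u,v,w,h=B[n]; c=f["color"][v:v+h,u:u+w].astype(float); y=np.clip((np.minimum(c[...,0],c[...,1])-c[...,2]),0,None); y[y<30]=0; y/=np.percentile(y[y>0],60); Y[n]=np.clip(y,0,1)
    print(n,Y[n].sum(), mask(f,(558.6,206),box=B[n]).sum())
def cost(q,ns): return sum(((mask(fs[n],q,box=B[n])-Y[n])**2).sum() for n in ns)
for ns in (["side"],["top"],["side","top"]):
    best=sorted(((round(cost((x,y),ns),1),x,y) for x in np.arange(550,570,1.) for y in np.arange(196,216,1.)))[:4]
    print(ns,best)
q=best[0][1:]
out=[]
for n,f in fs.items():
    u,v,w,h=B[n]; S=12; im=cv2.resize(f["color"][v:v+h,u:u+w,::-1],(w*S,h*S),interpolation=cv2.INTER_NEAREST)
    for off in(-5,5): cv2.polylines(im,[((pts(f,q,off)+.5-[u,v])*S).astype(np.int32)],False,(0,0,255),1)
    p=((proj(f,[*q,130])+.5-[u,v])*S).astype(int); cv2.circle(im,tuple(map(int,p)),3,(255,0,0),-1)
    out.append(cv2.copyMakeBorder(im,0,480-h*S,0,0,cv2.BORDER_CONSTANT))
cv2.imwrite("pics/ov2.png",np.hstack(out))
E
```

```text
side 45.10489510489511 37.858823529411765
top 57.26949384404925 58.6078431372549
['side'] [(np.float64(7.6), np.float64(559.0), np.float64(201.0)), (np.float64(8.2), np.float64(558.0), np.float64(200.0)), (np.float64(8.2), np.float64(558.0), np.float64(201.0)), (np.float64(8.4), np.float64(559.0), np.float64(200.0))]
['top'] [(np.float64(2.5), np.float64(559.0), np.float64(203.0)), (np.float64(3.3), np.float64(558.0), np.float64(203.0)), (np.float64(3.6), np.float64(560.0), np.float64(203.0)), (np.float64(4.6), np.float64(559.0), np.float64(204.0))]
['side', 'top'] [(np.float64(13.9), np.float64(559.0), np.float64(203.0)), (np.float64(15.0), np.float64(560.0), np.float64(203.0)), (np.float64(15.7), np.float64(559.0), np.float64(202.0)), (np.float64(16.6), np.float64(558.0), np.float64(203.0))]
```

View pics/ov2.png

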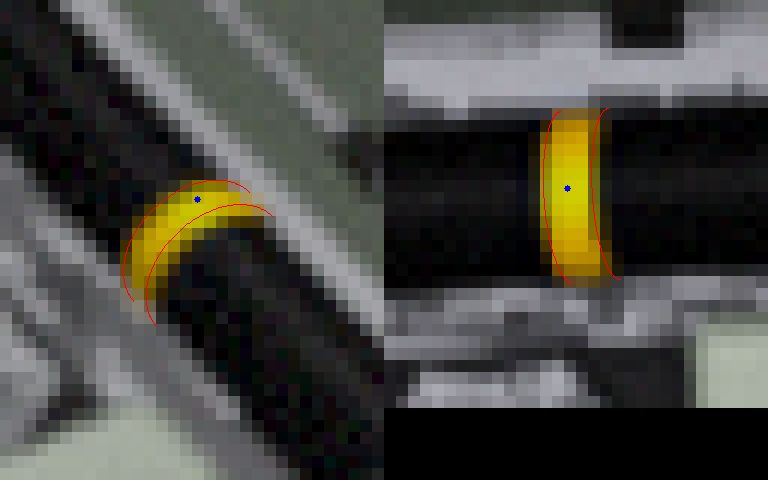

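```bash
python3 - <<'E'
from look import *
st=r.sense(); print(st["clock"],st["eef_pos"],st["tcp_rot"],rel(st,[558.8,202.5,235],1.928))
E
```

```text
9.3 [559.12806622 206.08788719 244.09399705] [3.13924515e+00 2.15487598e-05 1.92855099e+00] (array([0.13, 0.  , 0.03]), array([-3.2, -1.6,  9.1]))
```

Emit:
play_rows(moves=[[[0.1, 0, 0], [-3, -1.5, 5], 0.1], [[0.1, 0, 0], [-3, -1.5, 9], 0.1], [[0.1, 0, 0], [-3, -1.5, 9], 0.1], [[0.1, 0, 0], [-3, -1.5, 9], 0.1]])

```text
clock: 9.7
eef_pos: [558.7, 202.7, 234.9]
tcp_rot: [3.141, 0.0, 1.928]
contact_force: [-0.6, 0.3, -1.5]
opening: 0.225
```

```bash
python3 - <<'E'
from look import *
from ov import pts
st=look("b3",{"side":(165,60,70,70),"top":(100,165,60,60)})
out=[];p=st["eef_pos"]
for n,(u,v,w,h) in {"side":(170,90,40,40),"top":(115,183,40,40)}.items():
    f=r.grab_frame(n);S=10; im=cv2.resize(f["color"][v:v+h,u:u+w,::-1],(w*S,h*S),interpolation=cv2.INTER_CUBIC)
    for a in np.linspace(0,6.28,60):
        q=proj(f,[p[0]+7*np.cos(a),p[1]+7*np.sin(a),p[2]-100.8]); c=((q+.5-[u,v])*S).astype(int); cv2.circle(im,tuple(map(int,c)),1,(255,0,255),-1)
    out.append(im)
cv2.imwrite("pics/b3o.png",np.hstack(out))
E
```

```text
9.7 [558.7 202.7 234.9] [3.1414 0.     1.9285] 0.22455073860032884 [-0.56  0.31 -1.51]
```

View pics/b3.png

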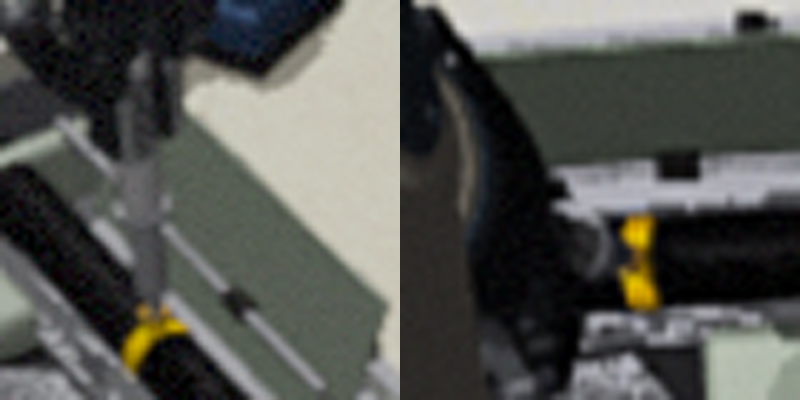

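View pics/b3o.png

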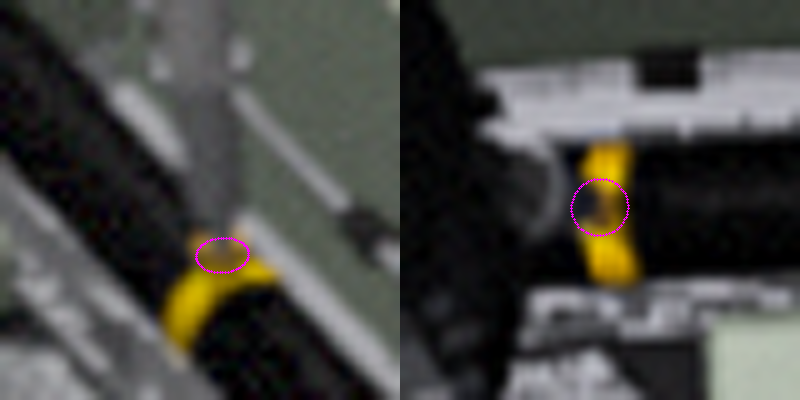

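Emit:
play_rows(moves=[[[0, 0, 0], [0, 0, 1.5], 0.1], [[0, 0, 0], [0, 0, 3], 0.1], [[0, 0, 0], [0, 0, 4.5], 0.1], [[0, 0, 0], [0, 0, 5.5], 0.1], [[0, 0, 0], [0, 0, 5.5], 0.1], [[0, 0, 0], [0, 0, 5.5], 0.1]])

```text
clock: 10.5
eef_pos: [558.9, 202.8, 229.8]
tcp_rot: [3.141, 0.0, 1.929]
contact_force: [-0.8, -1.0, 2.0]
opening: 0.219
```

```bash
cat > fz.py <<'E'
from rig import r
import numpy as np
F=[];p=[];T=[]
for i in range(6):
    r.grab_frame("side"); s=r.sense(); F.append(s["contact_force"]);p.append(s["eef_pos"]);T.append(s["wrist_torque"])
print(s["clock"],np.mean(F,0).round(2),np.std(F,0).round(2),np.mean(p,0).round(2),s["tcp_rot"].round(4),s["opening"],np.mean(T,0).round(3))
E
python3 fz.py
```

```text
10.8 [-0.62 -0.57  0.9 ] [0.47 0.44 0.52] [558.89 202.82 229.81] [3.1406 0.     1.9285] 0.22469778594381065 [-0.047  0.124  0.002]
```

Emit:
play_rows(moves=[[[0, 0, 0], [0, 0, 1], 0.1], [[0, 0, 0], [0, 0, 2], 0.1], [[0, 0, 0], [0, 0, 3], 0.1], [[0, 0, 0], [0, 0, 3.2], 0.1], [[0, 0, 0], [0, 0, 3.2], 0.1], [[0, 0, 0], [0, 0, 3.2], 0.1]])

```text
clock: 11.4
eef_pos: [559.0, 202.9, 226.8]
tcp_rot: [3.14, 0.0, 1.929]
contact_force: [-0.1, -0.6, 4.8]
opening: 0.224
```

```bash
python3 fz.py; python3 - <<'E'
from look import *
look("b4",{"side":(165,60,70,70),"top":(100,165,60,60)})
E
```

```text
11.7 [-1.01 -0.25  4.65] [0.29 0.78 0.4 ] [559.   202.86 226.69] [3.1404 0.     1.9286] 0.2242496895350299 [-0.057  0.244 -0.011]
11.7 [559.  202.9 226.6] [3.1404 0.     1.9286] 0.2242496895350299 [-0.85 -1.15  4.96]
```

View pics/b4.png

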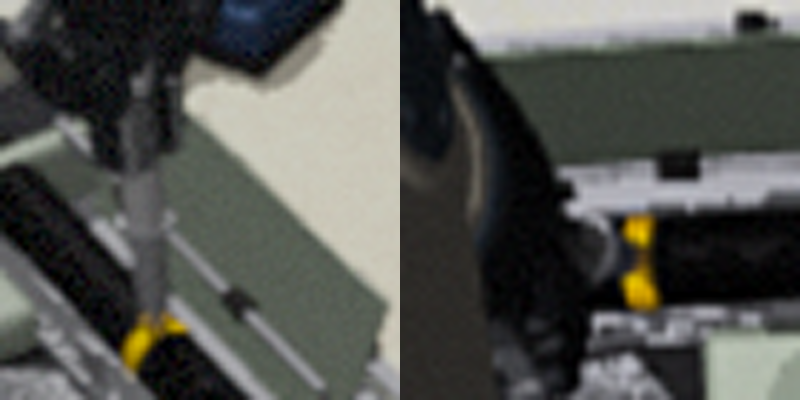

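```bash
python3 - <<'E'
from look import *
from ov import pts
st=r.sense();out=[];p=st["eef_pos"]
for n,(u,v,w,h) in {"side":(180,102,20,20),"top":(123,193,22,22)}.items():
    f=r.grab_frame(n);S=400//w; im=cv2.resize(f["color"][v:v+h,u:u+w,::-1],(w*S,h*S),interpolation=cv2.INTER_NEAREST)
    a=im.copy()
    for t in np.linspace(0,6.28,60):
      for rr in (7,):
        q=proj(f,[p[0]+rr*np.cos(t),p[1]+rr*np.sin(t),130]); c=((q+.5-[u,v])*S).astype(int); cv2.circle(a,tuple(map(int,c)),1,(255,0,255),-1)
    for off in(-5,5): cv2.polylines(a,[((pts(f,(559,202.5),off)+.5-[u,v])*S).astype(np.int32)],False,(0,0,255),1)
    out.append(cv2.resize(np.vstack([im,a]),(390,580 if 0 else 590)))
cv2.imwrite("pics/b5.png",np.hstack(out))
E
```

```text
(no output)
```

View pics/b5.png

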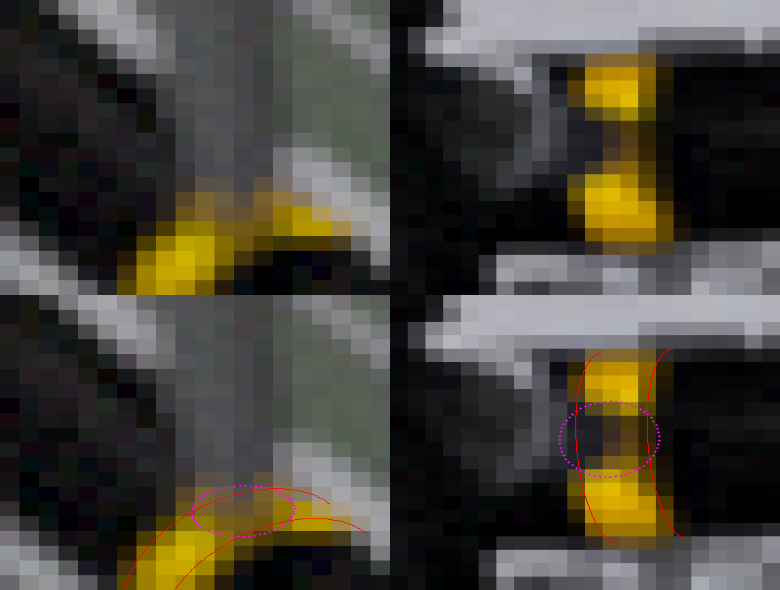

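```bash
python3 fz.py; python3 -c "
from look import *
look('end',{'side':(0,0,512,384),'top':(0,0,512,384)})
print(r.sign_off())"
```

```text
12.2 [-0.22 -0.3   4.94] [0.53 0.32 0.24] [558.98 202.85 226.61] [3.1405 0.     1.9286] 0.2236819920725461 [-0.035  0.169  0.012]
12.2 [559.  202.9 226.6] [3.1405 0.     1.9286] 0.2236819920725461 [-0.52 -0.29  5.15]
the job is handed in; nothing more can be done
None
```

View pics/end.png

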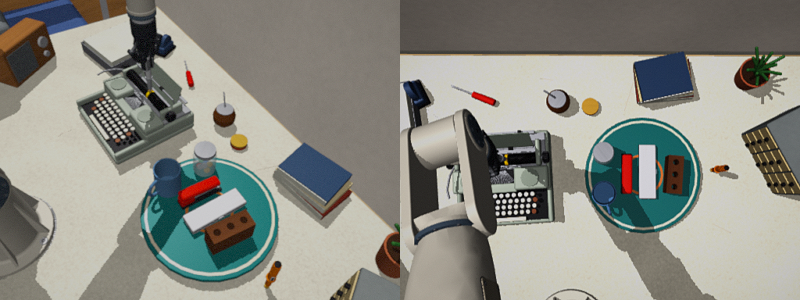

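I lifted the silver gauge straight out of the pen block, set its nose upright on the yellow ring at the top of the roller, and handed the job in at about 12 s while still holding it there.

- **Push:** the last force readings were steady, about 6 N after allowing for the gauge's weight. That puts the nose roughly 4 mm in, about half-way. Force rose about 1.2 N per mm while pressing, so the nose was off its stop and the gauge did not slip in the grip.
- **Position:** the foot sits on the ring. The cameras disagree by about 2 mm on where the ring lies along the roller (y = 201 mm from the side, 203 mm from the top), and the tool stands at y = 202.9 mm. In the top picture the foot sits perhaps 1 mm further back than predicted, so allow 1–2 mm of error.
- **Upright:** the tool itself was within about 0.1° of vertical. The gauge's own lean was only judged from the pictures: the nose was where an upright gauge would put it, to within about 1.5°.
- **Everything else:** the final pictures show the block and the other things standing where they were.

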